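# Find the heavy end of two floats and stand them by ballast type

### The arm

A 6-joint arm with a two-finger parallel gripper is mounted at the origin on a cart in front of the work surface, level with it; the furniture and walls round the work are solid. World frame = base frame: x ahead of the robot, y to its left, z up, the work surface at z = 0. Lengths are in m, angles in degrees, forces in N, time in s.
With the tool pointing down it reaches from about 0.325 to 0.9 m from the base axis. Payload 6.1 kg.
Tool frame: the origin (TCP) lies at the very end of the fingers, on their centre line; the grasp point (between the pads) lies 19 mm behind it; z points along the fingers, y is the line along which they close (so a half turn about z gives the same grasp; the last joint's range is limited). The gripper opens to 85 mm and grips with 20 to 120 N. Pads are 22 mm wide; open, the fingers measure 114 mm over their backs; the gripper's body (76 mm by 85 mm) begins 54 mm behind the grasp point. The pads swing forward as they close: fully open they stand 13 mm farther back than shut.
Start: joints at [57.405, 12.628, 87.462, -0, 79.91, -7.225], TCP at [0.268, 0.565, 0.231] pointing down, gripper open.
Joint ranges: [-170.65, 170.65], [-52.31, 119.04], [5.05, 147.46], [-71.25, 251.25], [11.57, 151.72], [-153.62, 153.62]. Speed limits (degrees/s): [147.25, 147.25, 172.46, 180, 180, 180].

### API

Orientations are given as a 3x3 rotation matrix whose columns are the frame's x, y, z axes.
In Python, from cell import bot, imaging gives the robot as it stands.
- The arm moves only by the tool arm_command, never from a script. Its arguments are lists of equal length, an entry for each row: "linear": the shift along the world's x, y, z each as a share of 0.4 m, from -1 to 1, a list of three; "angular": the turn, a rotation vector about the world's x, y, z each as a share of 90 degrees, from -1 to 1, a list of three; "claw": the gripper command: -1 is fully open, 1 is shut, values between are in proportion. In form: {"linear": [[dx, dy, dz], ...], "angular": [[rx, ry, rz], ...], "claw": [claw, ...]}. A call has 1 to 12 rows; each row is the pose to reach, as a shift and turn from the pose commanded when the call began; what a row does not reach only later rows make up. A row lasts 1/10 s, in which the tool goes at most 50 mm and 8.59 degrees, less where a joint would pass 70% of its speed; a pose out of reach is approached as far as the arm can. A call with a number of a shift or a turn outside -1 to 1 is refused whole. A call with a gripper value outside its range is refused whole. The fingers move at their own pace and stop on an object; the grip force is fixed at half the most. Time passes only in rows, so rows that repeat a pose let the fingers close. It gives the time, the measured TCP pose, the force, the opening and the grip force at its end, in the units of the state.
- bot.sense(): the state, without advancing time (a new reading comes with each control period).
- imaging.snapshot(name): name is "scene" or "top" or "wrist"; returns the picture (420x560x3 uint8, red, green, blue); there is no depth.
- imaging.calibration(name): a dict with "K" (3x3 intrinsics, pixels), "R" (3x3) and "t" (3): a world point X has camera coordinates R X + t. Camera axes: x right, y down, z forward; pixel columns grow to the right and rows downward; lengths in m; the calibration is good to about 2 mm. A picture is of the moment at which its call begins: read the wrist's pose just before it. calibration takes no time and is no camera call; for the wrist camera it gives the pose at the moment of the call.
- bot.hand_in(): hands the job in; it is judged then, once.
The state is a dict: "t": time; "joint_pos": joint angles; "qvel": joint speeds; "effort": joint torques, N m; "tool_pos": TCP position; "tool_rot": TCP orientation; "contact_force": force on the tool from outside, world axes, zero at the start; "torque": the same for the moment, N m; "opening": finger opening in m; "grasp_force": force on a finger pad.
Only numpy, scipy, OpenCV 4.12 (cv2) and the standard library are available. Lean on these libraries where they do the work, as an engineer would, in place of code of your own. Each camera call takes 0.05 s, during which the arm holds its last target. There are 200 camera calls.

### The job

Swing the wire keeper frame of the sorting tray up and over to the back until it stays open by itself. Then find the heavy end of each of the two orange-and-blue floats (let it hang by its two steel grip buttons in the grip) and leave both standing upright on their heavy ends in the tray, each in the bay whose colour matches its lower, heavy end; both may belong in the same bay. Leave the keeper open and do not disturb the tape roll, the timer or the bottle.

Things in the scene. Friction and masses are not known exactly. Their poses are not given: they have to be found in the camera images.
- float_a: Sealed float, 80 mm long: octagonal bar, 40 mm across flats, its ends 10 mm deep domes of radius 20 mm; 0.18 kg. Orange end, white middle, blue end. Origin: its middle; own x lengthwise to the ORANGE end, own y through two steel grip buttons. Starts lying on a flat, buttons level, origin 20 mm up. Ballast is fixed inside ONE end, either colour, unseen, varying by run and by float.
- float_b: A second float, the same as float_a but with its own hidden heavy end. In each float the centre of mass lies 27 mm from the middle towards the heavy end. Set on its heavy end within 25 degrees of upright and let go, a float rights itself and stands after rocking a second or two; set on its light end it topples.
- float_a_button (a point): One of float_a's two grip buttons (float_b has the same): flat round ends, 16 mm across, of a free-turning axle at mid-length, standing 4 mm out of opposite flats, 48 mm over both; this point is the middle of the button's face, 24 mm from the middle along own +y. Pinched by both and lifted 60 mm, a float swings heavy end down, at rest in 1 to 3 s, light end between the fingers.
- tray: Grey sorting tray, fixed, 136 (own x) by 270 mm (own y), origin at the centre of its underside, own x towards its hinge side (away from the robot). Outer lip 14 mm high, a rib 12 mm high and 6 mm wide between its two bays. Aluminium hinge posts 52 mm high stand outside its two far corners (own x 62, y +-146 mm), 40 mm rests outside its near corners (own x -66, y +-146 mm).
- orange_bay: Orange floor of one bay, a square of 124 mm; origin at the centre of its underside on the worktop, its upper face 6 mm above the worktop; axes as the tray's. Lies at the tray's own y +66.5 or -66.5 mm, which varies.
- blue_bay: Blue floor of the other bay, same size and height.
- keeper (a joint): Angle of the keeper frame, a steel wire frame hinged along the tray's far edge, rad: 0 = shut, level over both bays 44 mm above the worktop, nothing can stand there; it grows as the front bar swings up and over to the back; beyond about 1.65 it falls back on its stop at 2.0 and stays, below it falls shut. 0.1 kg, slight friction.
- keeper_bar (a point): Middle of the keeper's front bar: a red sleeve 12 mm in diameter and 80 mm long, along the tray's own y, 128 mm from the hinge axis. Clear for fingers on both sides (next wires 70 mm to either side, cross wire 98 mm behind).
- keeper_hinge (a point): Middle of the keeper's hinge axis, which runs along the tray's own y, 62 mm behind the tray's centre and 44 mm above the worktop.
- tape: Loose roll of yellow tape, 60 mm across, 19 mm high, flat on the worktop, just beyond float_a; origin at the centre of its underside. Bystander.
- timer: Loose white lab timer, 52 x 66 x 20 mm, lying just on the near side of float_b; origin at the centre of its underside. Bystander.
- buffer_bottle: Loose white reagent bottle with a blue cap, 64 mm across, 150 mm high, standing between the floats and the tray, farther back; origin at the centre of its underside. Bystander.

How it is judged (in metres and radians):
On the way:
1. the keeper frame is swung back past over-centre and stays open by itself, nothing holding it (value of joint keeper above 1.85 rad and contact force between the fingers and tray below 0.1 N), for 0.3 s.
At the end, for the whole second after the job is handed in: The keeper is still open (beyond 1.85 rad) and both floats stand free and still, upright within 0.15 rad (about 8 degrees), their middles within 60 mm (own x and y) of the centre of the bay coloured like their lower end, resting on its floor (((angle between float_a's own x axis and vertical below 0.15 rad and x of float_a in the frame of blue_bay between -0.06 and 0.06 m and y of float_a in the frame of blue_bay between -0.06 and 0.06 m and z of float_a in the frame of blue_bay between 0.041 and 0.051 m) or (angle between float_a's own x axis and vertical above 2.99 rad and x of float_a in the frame of orange_bay between -0.06 and 0.06 m and y of float_a in the frame of orange_bay between -0.06 and 0.06 m and z of float_a in the frame of orange_bay between 0.041 and 0.051 m)) and linear speed of each of float_a, float_b below 0.03 m/s and angular speed of each of float_a, float_b below 0.5 rad/s and ((angle between float_b's own x axis and vertical below 0.15 rad and x of float_b in the frame of blue_bay between -0.06 and 0.06 m and y of float_b in the frame of blue_bay between -0.06 and 0.06 m and z of float_b in the frame of blue_bay between 0.041 and 0.051 m) or (angle between float_b's own x axis and vertical above 2.99 rad and x of float_b in the frame of orange_bay between -0.06 and 0.06 m and y of float_b in the frame of orange_bay between -0.06 and 0.06 m and z of float_b in the frame of orange_bay between 0.041 and 0.051 m)) and value of joint keeper above 1.85 rad); the robot touches nothing.
It fails at once if the tape roll is shoved more than 20 mm or tipped (distance of tape from where it was at the start of the episode above 0.02 m or angle between tape's own z axis and vertical above 0.35 rad).
It fails at once if the timer is shoved more than 20 mm or tipped (distance of timer from where it was at the start of the episode above 0.02 m or angle between timer's own z axis and vertical above 0.35 rad).
It fails at once if the bottle is shoved more than 20 mm or tipped (distance of buffer_bottle from where it was at the start of the episode above 0.02 m or angle between buffer_bottle's own z axis and vertical above 0.35 rad).
It also fails if it takes over 72 s, if anything falls off the work surface, if the arm or the gripper's body presses on something with over 40 N, if the wrist force passes 120 N, or if a joint passes its speed limit or range.

## Working session

There is one attempt and no reset: what is moved stays moved. The work goes in short steps, Python scripts to look and compute and a tool call to move; the robot and the scene stay as the last step left them, time stands still between calls to the robot, and variables do not carry over. Pictures are saved under pics/ and viewed, at most 10 in all, crops included, and the job is handed in when it is done.

Besides the shell and the picture viewer there is one more tool, called after "Request:" as name(argument=value, ...) on one line, values as JSON. arm_command: Moves the arm, as the interface text tells. Its arguments: {"type":"object","properties":{"linear":{"type":"array"},"angular":{"type":"array"},"claw":{"type":"array"}},"required":["linear","angular","claw"]}

```bash
mkdir -p pics; cat > h.py <<'E'
import numpy as np, cv2
from cell import bot, imaging
def save(n,f,crop=None,s=1):
    im=imaging.snapshot(n)
    cv2.imwrite('pics/raw_'+f,im[:,:,::-1])
    if crop: a,b,c,d=crop; im=im[b:d,a:c]
    im=cv2.resize(im,None,fx=s,fy=s,interpolation=cv2.INTER_CUBIC)
    cv2.imwrite('pics/'+f,im[:,:,::-1])
def ray(c,u,v,z):
    K,R,t=(np.array(c[k]) for k in('K','R','t'))
    d=R.T@np.linalg.solve(K,[u,v,1]); o=-R.T@t
    return o+d*(z-o[2])/d[2]
def proj(c,X):
    K,R,t=(np.array(c[k]) for k in('K','R','t'))
    p=K@(R@np.array(X)+t); return p[:2]/p[2]
E
python3 - <<'E'
from h import *
save('top','top1.png',s=1.42); save('scene','scene1.png',s=1.42)
s=bot.sense(); print(s)
for n in('top','scene','wrist'):
    c=imaging.calibration(n); print(n,-np.array(c['R']).T@np.array(c['t']),c['R'],c['K'][0])
E
```

```text
{'t': 0.1, 'joint_pos': array([ 5.74065755e+01,  1.26711224e+01,  8.75189740e+01,  1.09713733e-03,
        7.99121459e+01, -7.22736366e+00]), 'qvel': array([-0.0684011 , -0.10851471, -0.1930623 , -0.09052958,  0.02676383,
        0.04437864]), 'effort': array([ 7.24299080e-04, -4.98243356e+01, -3.90548265e+01, -2.75654329e-04,
        5.77593062e-03, -4.43210627e-05]), 'tool_pos': array([0.26747136, 0.5642646 , 0.23030652]), 'tool_rot': array([[-9.03587651e-01,  4.28402150e-01, -9.77127977e-04],
       [ 4.28403195e-01,  9.03586450e-01, -1.49328062e-03],
       [ 2.43194972e-04, -1.76791467e-03, -9.99998408e-01]]), 'contact_force': array([ 1.06243458, -0.62525687, -0.10402074]), 'torque': array([ 0.00581577,  0.02575889, -0.00645262]), 'grasp_force': 0.0, 'opening': 0.08548864484126636}
top [ 0.2693495  -0.03058232  1.1830281 ] [[-8.94143271e-02 -9.95994350e-01 -5.76483858e-04]
 [-9.74447085e-01  8.75996589e-02 -2.06831280e-01]
 [ 2.06053286e-01 -1.79319267e-02 -9.78376456e-01]] [400.1680601    0.         276.91985865]
scene [-0.0365972  -0.74629275  1.02349221] [[ 0.79491736 -0.60671496 -0.00182962]
 [-0.44390626 -0.5795446  -0.68342907]
 [ 0.4135863   0.54408181 -0.73001463]] [428.13060527   0.         279.48420639]
wrist [0.19818344 0.59805655 0.37204469] [[ 0.42850446  0.90353788 -0.00179766]
 [ 0.86282363 -0.40860352  0.29762147]
 [ 0.26817775 -0.12908319 -0.95468226]] [340.81004301   0.         278.85051922]
```

View pics/top1.png

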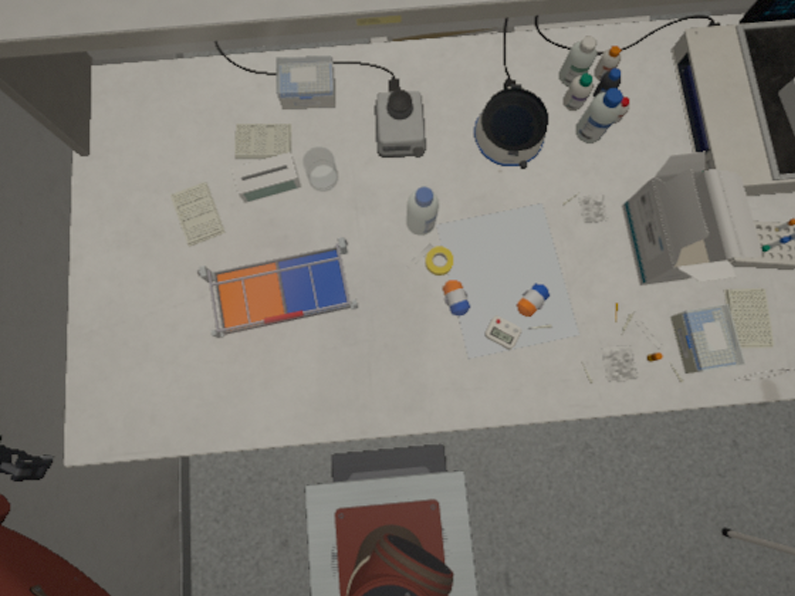

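View pics/scene1.png

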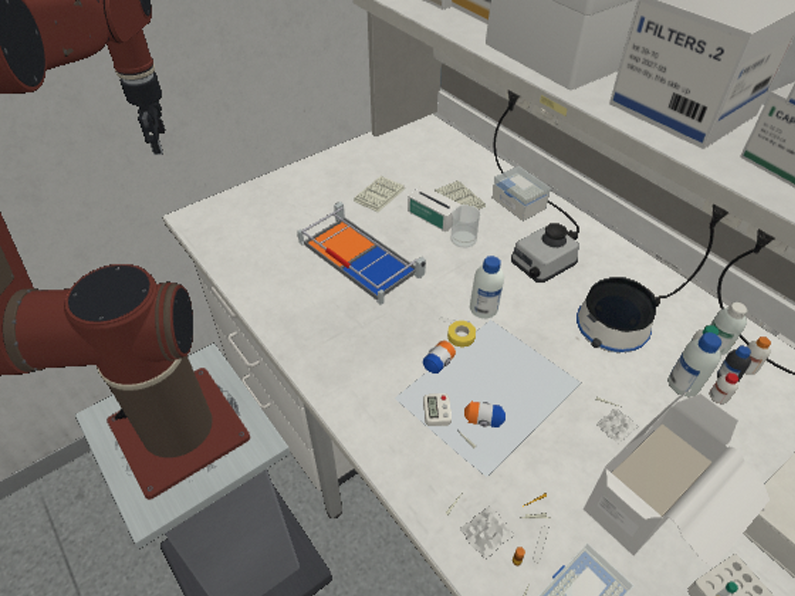

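The top view shows the tray at about (282,290) with orange left and blue right, float_a near (456,298), float_b near (533,299), tape (439,261), timer (503,332) and bottle (423,210). I'll enlarge it.

```bash
python3 - <<'E'
import cv2,numpy as np
im=cv2.imread('pics/raw_top1.png')
a=cv2.resize(im[160:240,140:255],None,fx=6,fy=6,interpolation=cv2.INTER_CUBIC)
b=cv2.resize(im[165:250,290:400],None,fx=7,fy=7,interpolation=cv2.INTER_CUBIC)
cv2.imwrite('pics/ctray.png',a);cv2.imwrite('pics/cfl.png',b);print(a.shape,b.shape)
E
```

```text
(480, 690, 3) (595, 770, 3)
```

View pics/ctray.png

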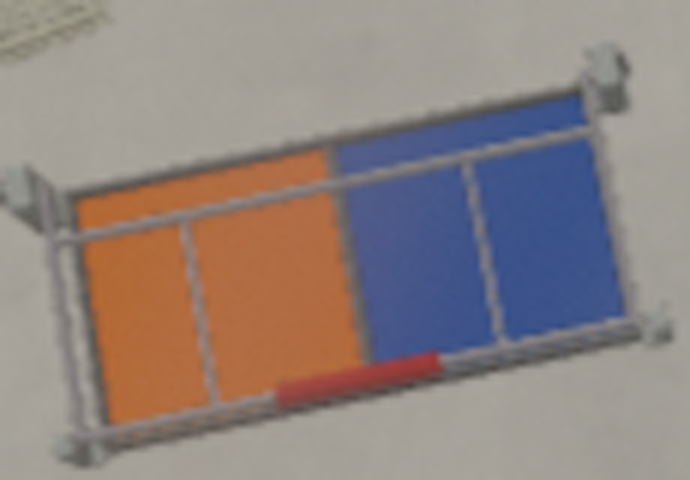

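View pics/cfl.png

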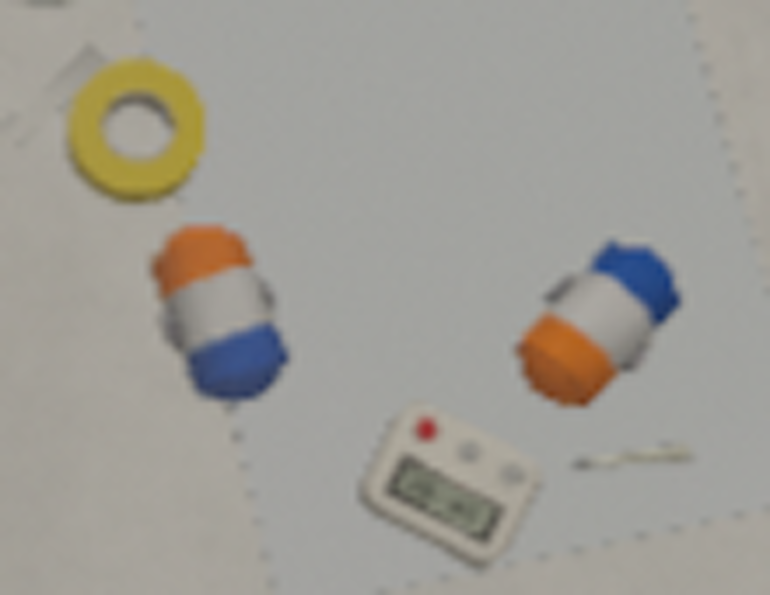

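In the crops: the sleeve runs (275,396)-(441,364); float_a has its orange tip at (200,228), blue tip at (237,398) and buttons at (173,325) and (265,293); float_b has buttons at (562,290) and (632,353), blue to the upper right.

```bash
python3 - <<'E'
from h import *
c=imaging.calibration('top')
def P(u,v,s,ox,oy,z): return ray(c,(u+.5)/s-.5+ox,(v+.5)/s-.5+oy,z)[:2]
T=lambda u,v,z:P(u,v,6,140,160,z); F=lambda u,v,z:P(u,v,7,290,165,z)
l,r=T(275,396,.044),T(441,364,.044); print('sleeve',l,r,(l+r)/2,np.linalg.norm(l-r))
o=[T(*p,.006) for p in[(78,197),(330,148),(366,365),(108,425)]]; b=[T(*p,.006) for p in[(335,148),(585,95),(627,315),(372,362)]]
print('bays',np.mean(o,0),np.mean(b,0)); 
hl,hr=T(20,195,.05),T(608,65,.05); print('hinge posts',hl,hr,(hl+hr)/2)
for n,pts in(('a',[(200,228),(237,398),(173,325),(265,293)]),('b',[(642,255),(556,392),(562,290),(632,353)])):
    q=[F(*p,.02) for p in pts]; d=q[0]-q[1]; e=q[3]-q[2]
    print(n,q,(q[0]+q[1])/2,(q[2]+q[3])/2,np.degrees(np.arctan2(d[1],d[0])),np.degrees(np.arctan2(e[1],e[0])),np.linalg.norm(d),np.linalg.norm(e))
print('tape',F(136,125,.019),'timer',F(450,485,.02),'bottle',ray(c,423/1.42,225/1.42,0.0))
E
```

```text
sleeve [0.48346161 0.21581494] [0.49192825 0.13545257] [0.48769493 0.17563375] 0.0808071468794221
bays [0.55069817 0.24876233] [0.5667077  0.11758192]
hinge posts [0.5925768  0.33395354] [0.63278804 0.04422532] [0.61268242 0.18908943]
a [array([ 0.53859481, -0.17778064]), array([ 0.46394001, -0.18516015]), array([ 0.49758874, -0.16170584]), array([ 0.50788933, -0.20214184])] [ 0.50126741 -0.18147039] [ 0.50273904 -0.18192384] 5.64525771020232 -75.70854930108929 0.0750186335927984 0.041727351984037646
b [array([ 0.50997153, -0.36401758]), array([ 0.45445238, -0.31941808]), array([ 0.49788624, -0.32798026]), array([ 0.46819052, -0.35371793])] [ 0.48221195 -0.34171783] [ 0.48303838 -0.34084909] -38.77551326484939 -139.0840931943325 0.07121440239962724 0.0392971213865623
tape [ 0.5866478  -0.15550201] timer [ 0.41919317 -0.26980069] bottle [ 0.67163988 -0.13135888  0.        ]
```

```bash
cat >> h.py <<'E'
from scipy.spatial.transform import Rotation as Ro
def cmd(pos,R=None,s=None):
    s=s or bot.sense(); d=(np.array(pos)-s['tool_pos'])/.4
    w=np.zeros(3) if R is None else Ro.from_matrix(np.array(R)@s['tool_rot'].T).as_rotvec(degrees=True)/90
    print('lin',d.round(4).tolist(),'ang',w.round(4).tolist())
def Rtool(yaw,tilt=0):
    # tool y (closing axis) at world yaw (deg), then tilt so the tool z leans forward along that yaw
    p=np.radians(yaw); y=np.array([np.cos(p),np.sin(p),0]); z=np.array([0,0,-1.]); 
    R=np.c_[np.cross(y,z),y,z]
    return Ro.from_rotvec(-np.radians(tilt)*np.array([-y[1],y[0],0])).as_matrix()@R
E
python3 - <<'E'
from h import *
R=Rtool(7,45); print(R); b=np.array([.490,.1755,.044]); cmd(b-.07*R[:,2],R)
E
```

```text
[[-1.21869343e-01  7.01836114e-01  7.01836114e-01]
 [ 9.92546152e-01  8.61746391e-02  8.61746391e-02]
 [-6.86972381e-18  7.07106781e-01 -7.07106781e-01]]
lin [0.4335, -0.987, -0.342] ang [0.3053, -0.4233, -0.6059]
```

Request:
arm_command(linear=[[0.43,-0.98,-0.1],[0.43,-0.98,-0.1],[0.43,-0.98,-0.1],[0.43,-0.98,-0.1],[0.43,-0.98,-0.1],[0.43,-0.98,-0.1],[0.43,-0.98,-0.1],[0.43,-0.98,-0.1],[0.43,-0.98,-0.342],[0.43,-0.98,-0.342],[0.43,-0.98,-0.342],[0.43,-0.98,-0.342]], angular=[[0.305,-0.423,-0.606],[0.305,-0.423,-0.606],[0.305,-0.423,-0.606],[0.305,-0.423,-0.606],[0.305,-0.423,-0.606],[0.305,-0.423,-0.606],[0.305,-0.423,-0.606],[0.305,-0.423,-0.606],[0.305,-0.423,-0.606],[0.305,-0.423,-0.606],[0.305,-0.423,-0.606],[0.305,-0.423,-0.606]], claw=[-1,-1,-1,0.4,0.4,0.4,0.4,0.4,0.4,0.4,0.4,0.4])

```text
t: 1.3
tool_pos: [0.454, 0.1823, 0.0928]
tool_rot: [[-0.115, 0.713, 0.691], [0.993, 0.088, 0.074], [-0.007, 0.695, -0.719]]
contact_force: [0.4, 0.1, 1.1]
opening: 0.0252
grasp_force: 0.0
```

```bash
python3 - <<'E'
from h import *
s=bot.sense(); print(s['t'],s['tool_pos'],s['tool_rot'],s['opening'],s['joint_pos'])
save('wrist','w1.png',s=1.42)
c=imaging.calibration('wrist'); print(proj(c,[.490,.1755,.044])*1.42)
R=s['tool_rot']
for k in(0,.03,.07): print(k,proj(c,s['tool_pos']+k*R[:,2])*1.42)
E
```

```text
1.3 [0.45403536 0.18233218 0.09278437] [[-0.11455164  0.71342647  0.69130354]
 [ 0.99338917  0.08750009  0.07430814]
 [-0.00747572  0.69524557 -0.71873341]] 0.02517943198217139 [ 18.49021263 -22.06516832 147.4374692  -37.64174883  14.09888987
  45.12841161]
[374.66091736 348.71878195]
0 [394.00679244 391.41733568]
0.03 [394.08624004 354.02565085]
0.07 [394.16093543 318.87057247]
```

View pics/w1.png

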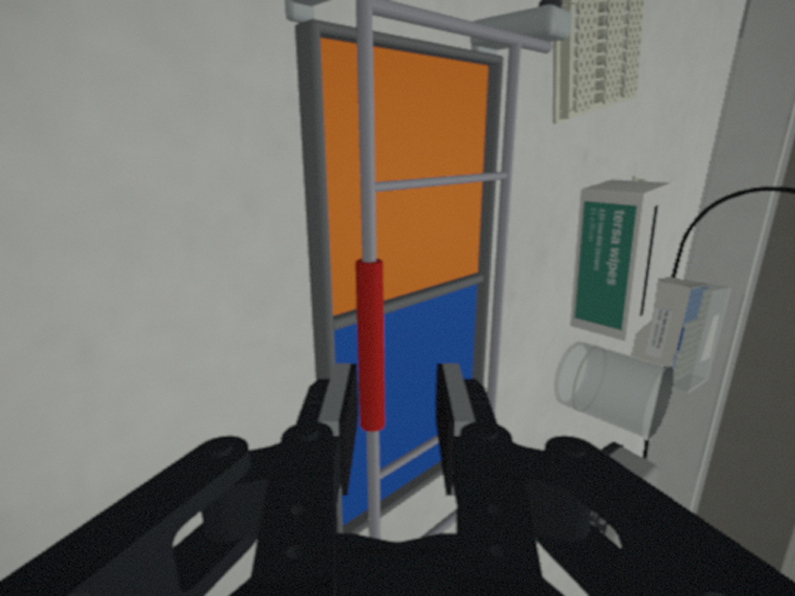

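The sleeve is seen at (371,345), within 2 mm of the estimate. The 45° tilt puts joint 3 at its limit, so I'll use 20°.

```bash
python3 - <<'E'
from h import *
R=Rtool(7,20); b=np.array([.4885,.1755,.044]); 
cmd(b-.05*R[:,2],R); cmd(b+.016*R[:,2],R)
E
```

```text
lin [0.0424, -0.0239, -0.0089] ang [-0.0277, 0.2677, 0.0033]
lin [0.0984, -0.017, -0.1639] ang [-0.0277, 0.2677, 0.0033]
```

Request:
arm_command(linear=[[0.042,-0.024,0.03],[0.042,-0.024,0.03],[0.042,-0.024,0.0],[0.042,-0.024,0.0],[0.042,-0.024,0.0]], angular=[[-0.028,0.268,0.003],[-0.028,0.268,0.003],[-0.028,0.268,0.003],[-0.028,0.268,0.003],[-0.028,0.268,0.003]], claw=[0.06,0.06,0.06,0.06,0.06])

```text
t: 1.85
tool_pos: [0.476, 0.1751, 0.1003]
tool_rot: [[-0.122, 0.93, 0.348], [0.993, 0.113, 0.045], [0.003, 0.351, -0.937]]
contact_force: [1.3, -0.1, 0.7]
opening: 0.0398
grasp_force: 0.0
```

```bash
python3 - <<'E'
from h import *
s=bot.sense(); print(s['t'],s['joint_pos'],s['qvel'])
R=Rtool(7,20); b=np.array([.4885,.1755,.044]); 
cmd(b-.05*R[:,2],R); cmd(b+.016*R[:,2],R)
E
```

```text
1.85 [ 12.46480846 -10.24936943 128.21397909  -2.67641777  41.61831923
   7.16881547] [ 1.11754478 -1.94733615  6.41881125 -3.96608866 -5.5619316   4.72084219]
lin [-0.0111, -0.0042, -0.0233] ang [-0.0023, 0.0056, -0.0]
lin [0.0449, 0.0027, -0.1784] ang [-0.0023, 0.0056, -0.0]
```

Request:
arm_command(linear=[[0,0,0],[0,0,0]], angular=[[0,0,0],[0,0,0]], claw=[0.06,0.06])

```text
t: 2.05
tool_pos: [0.4706, 0.1742, 0.0955]
tool_rot: [[-0.123, 0.931, 0.343], [0.992, 0.115, 0.043], [0.0, 0.345, -0.938]]
contact_force: [0.0, -0.1, -0.2]
opening: 0.04
grasp_force: 0.0
```

```bash
python3 - <<'E'
from h import *
s=bot.sense(); print(s['qvel'].round(1))
R=Rtool(7,20); b=np.array([.4885,.1755,.044]); 
cmd(b+.016*R[:,2],R)
E
```

```text
[ 0.1  0.2  0.4  0.1  0.3 -0.2]
lin [0.0583, 0.005, -0.1664] ang [-0.0005, 0.0023, -0.0005]
```

Lag settles in about 0.2 s. Now I'll descend and pinch.

Request:
arm_command(linear=[[0.029,0.002,-0.083],[0.058,0.005,-0.166],[0.058,0.005,-0.166],[0.058,0.005,-0.166],[0.058,0.005,-0.166],[0.058,0.005,-0.166],[0.058,0.005,-0.166],[0.058,0.005,-0.166]], angular=[[0,0,0],[0,0,0],[0,0,0],[0,0,0],[0,0,0],[0,0,0],[0,0,0],[0,0,0]], claw=[0.06,0.06,0.06,0.06,1,1,1,1])

```text
t: 2.85
tool_pos: [0.4917, 0.1758, 0.0295]
tool_rot: [[-0.122, 0.934, 0.336], [0.993, 0.115, 0.042], [0.0, 0.339, -0.941]]
contact_force: [-17.7, -2.1, 10.9]
opening: 0.0099
grasp_force: 58.6
```

```bash
python3 - <<'E'
from h import *
t=np.radians(np.arange(10,121,10)); u=np.array([np.cos(.122),np.sin(.122),0])
for a in t: 
    d=(.128*(1-np.cos(a))*u+[0,0,.128*np.sin(a)])/.4; print(round(np.degrees(a)),d.round(4).tolist())
E
```

```text
10 [0.0048, 0.0006, 0.0556]
20 [0.0192, 0.0023, 0.1094]
30 [0.0426, 0.0052, 0.16]
40 [0.0743, 0.0091, 0.2057]
50 [0.1135, 0.0139, 0.2451]
60 [0.1588, 0.0195, 0.2771]
70 [0.209, 0.0256, 0.3007]
80 [0.2625, 0.0322, 0.3151]
90 [0.3176, 0.0389, 0.32]
100 [0.3728, 0.0457, 0.3151]
110 [0.4263, 0.0523, 0.3007]
120 [0.4764, 0.0584, 0.2771]
```

Request:
arm_command(linear=[[-0.004,0,0.028],[-0.002,0.0,0.056],[0.004,0.001,0.083],[0.013,0.002,0.11],[0.023,0.003,0.135],[0.037,0.005,0.16],[0.052,0.007,0.183],[0.068,0.009,0.206],[0.087,0.011,0.227],[0.107,0.014,0.245],[0.107,0.014,0.245]], angular=[[0,0,0],[0,0,0],[0,0,0],[0,0,0],[0,0,0],[0,0,0],[0,0,0],[0,0,0],[0,0,0],[0,0,0],[0,0,0]], claw=[1,1,1,1,1,1,1,1,1,1,1])

```text
t: 3.95
tool_pos: [0.5401, 0.1819, 0.1323]
tool_rot: [[-0.122, 0.93, 0.347], [0.993, 0.114, 0.043], [0.001, 0.349, -0.937]]
contact_force: [-11.6, -3.4, 11.8]
opening: 0.01
grasp_force: 60.9
```

Request:
arm_command(linear=[[0.022,0.003,0.017],[0.045,0.006,0.032],[0.07,0.009,0.045],[0.096,0.012,0.056],[0.122,0.015,0.064],[0.149,0.018,0.07],[0.176,0.022,0.074],[0.204,0.025,0.075],[0.232,0.028,0.074],[0.259,0.032,0.07],[0.286,0.035,0.064],[0.302,0.037,0.059]], angular=[[0,0,0],[0,0,0],[0,0,0],[0,0,0],[0,0,0],[0,0,0],[0,0,0],[0,0,0],[0,0,0],[0,0,0],[0,0,0],[0,0,0]], claw=[1,1,1,1,1,1,1,1,1,1,1,1])

```text
t: 5.15
tool_pos: [0.6596, 0.1968, 0.1504]
tool_rot: [[-0.122, 0.932, 0.341], [0.993, 0.114, 0.043], [0.001, 0.344, -0.939]]
contact_force: [-3.7, 3.9, 1.7]
opening: 0.0099
grasp_force: 65.5
```

Now I'll open and retreat straight up along the tool axis.

Request:
arm_command(linear=[[0.0,0,0.0],[0,0,0],[0,0,0],[-0.02,0,0.06],[-0.06,0,0.16],[-0.1,0,0.25],[-0.1,0,0.25]], angular=[[0,0,0],[0,0,0],[0,0,0],[0,0,0],[0,0,0],[0,0,0],[0,0,0]], claw=[0.2,-0.2,-0.4,-0.4,-0.4,-1,-1])

```text
t: 5.85
tool_pos: [0.621, 0.197, 0.2594]
tool_rot: [[-0.122, 0.928, 0.353], [0.993, 0.114, 0.045], [0.001, 0.356, -0.935]]
contact_force: [0.3, 0.4, 0.7]
opening: 0.0848
grasp_force: 0.0
```

```bash
python3 - <<'E'
from h import *
save('scene','s2.png',crop=(180,110,440,330),s=2.9)
s=bot.sense(); print(s['t'],s['joint_pos'])
# go above float a, closing axis along buttons (yaw ~100)
for y in(101,-79):
    cmd([.502,-.1816,.2],Rtool(y))
E
```

```text
5.9 [ 11.43411913   0.21202044 100.56950335  -1.76885873  58.66337227
   5.07991674]
lin [-0.2958, -0.9457, -0.1406] ang [-0.208, 0.1504, 1.032]
lin [-0.2958, -0.9457, -0.1406] ang [0.1476, 0.2042, -0.9444]
```

View pics/s2.png

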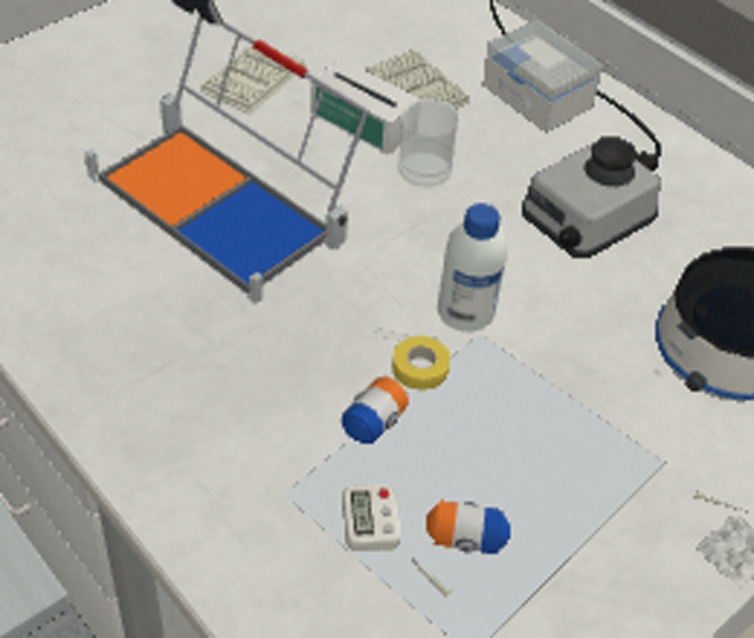

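The keeper frame stands open leaning back, with the bays clear and the bottle between. Moving over float_a.

Request:
arm_command(linear=[[-0.296,-0.946,-0.05],[-0.296,-0.946,-0.05],[-0.296,-0.946,-0.05],[-0.296,-0.946,-0.05],[-0.296,-0.946,-0.05],[-0.296,-0.946,-0.05],[-0.296,-0.946,-0.14],[-0.296,-0.946,-0.14],[-0.296,-0.946,-0.14],[-0.296,-0.946,-0.14],[-0.296,-0.946,-0.14],[-0.296,-0.946,-0.14]], angular=[[0.148,0.204,-0.944],[0.148,0.204,-0.944],[0.148,0.204,-0.944],[0.148,0.204,-0.944],[0.148,0.204,-0.944],[0.148,0.204,-0.944],[0.148,0.204,-0.944],[0.148,0.204,-0.944],[0.148,0.204,-0.944],[0.148,0.204,-0.944],[0.148,0.204,-0.944],[0.148,0.204,-0.944]], claw=[-1,-1,-1,-1,-1,-1,-1,-1,-1,-1,-1,-1])

```text
t: 7.1
tool_pos: [0.4999, -0.1824, 0.1937]
tool_rot: [[0.982, 0.19, -0.003], [0.19, -0.982, 0.009], [-0.001, -0.01, -1.0]]
contact_force: [0.9, 0.8, 0.3]
opening: 0.0855
grasp_force: 0.0
```

```bash
python3 - <<'E'
from h import *
s=bot.sense(); print(s['t'],s['joint_pos'].round(1),s['tool_pos'],s['qvel'].round(1))
save('wrist','w2.png',s=1.42); np.savez('w2.npz',**{k:np.array(v) for k,v in imaging.calibration('wrist').items()})
E
```

```text
7.1 [-28.8   1.9 103.4   0.4  75.1  50.2] [ 0.49988811 -0.18242119  0.19365451] [ 0.6 -1.   0.6  0.1 -0.3 -2.3]
```

View pics/w2.png

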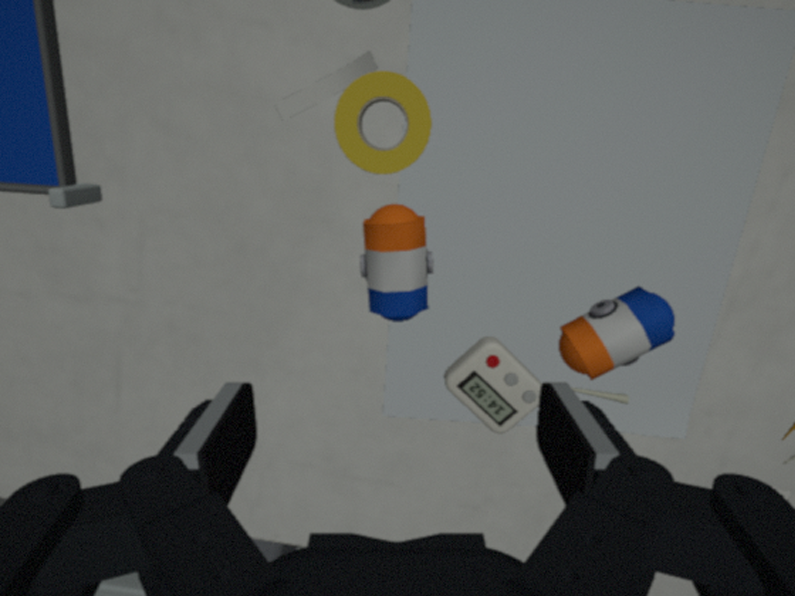

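float_a: buttons at (363,265) and (430,262), tips at (393,205) and (399,320). float_b: buttons at (602,308) and (629,360), tips at (672,312) and (563,350). The tape and timer haven't moved.

```bash
python3 - <<'E'
from h import *
c=dict(np.load('w2.npz'))
for n,pts in(('a',[(393,205),(399,320),(363,265),(430,262)]),('b',[(672,312),(563,350),(602,308),(629,360)])):
    q=[ray(c,p[0]/1.42,p[1]/1.42,.02)[:2] for p in pts]; d=q[0]-q[1]; e=q[3]-q[2]
    print(n,(q[0]+q[1])/2,(q[2]+q[3])/2,np.degrees(np.arctan2(d[1],d[0])),np.degrees(np.arctan2(e[1],e[0])),np.linalg.norm(d),np.linalg.norm(e))
    print(np.array(q).round(4).tolist())
print('blue rest',ray(c,75/1.42,190/1.42,.04))
cmd([.502,-.1815,.003],Rtool(-82))
E
```

```text
a [ 0.49831484 -0.17977525] [ 0.49909397 -0.17985265] 13.959730638278803 -76.19309423724661 0.07909159598080437 0.04489022477592415
[[0.5367, -0.1702], [0.4599, -0.1893], [0.4937, -0.1581], [0.5045, -0.2016]]
b [ 0.4813067 -0.3395954] [ 0.47889539 -0.33966857] -57.17695983701513 -137.2555455518997 0.07717146618537184 0.04570230570888183
[[0.5022, -0.372], [0.4604, -0.3072], [0.4957, -0.3242], [0.4621, -0.3552]]
blue rest [0.51093728 0.01965093 0.04      ]
lin [0.0052, 0.0016, -0.4772] ang [-0.0057, -0.0016, -0.0339]
```

Request:
arm_command(linear=[[0,0.003,-0.1],[0.0,0.005,-0.2],[0.0,0.005,-0.3],[0,0.005,-0.4],[0,0.005,-0.44],[0,0.005,-0.474],[0,0.005,-0.474],[0,0.005,-0.474],[0,0.005,-0.474],[0,0.005,-0.474],[0,0.005,-0.474],[0,0.005,-0.474]], angular=[[-0.006,-0.002,0.03],[-0.006,-0.002,0.033],[-0.006,-0.002,0.033],[-0.006,-0.002,0.033],[-0.006,-0.002,0.033],[-0.006,-0.002,0.033],[-0.006,-0.002,0.033],[-0.006,-0.002,0.033],[-0.006,-0.002,0.033],[-0.006,-0.002,0.033],[-0.006,-0.002,0.033],[-0.006,-0.002,0.033]], claw=[-1,-1,-1,-1,-1,-1,-1,-1,1,1,1,1])

```text
t: 8.35
tool_pos: [0.5014, -0.1805, 0.0071]
tool_rot: [[0.97, 0.242, 0.004], [0.242, -0.97, -0.002], [0.003, 0.003, -1.0]]
contact_force: [-1.1, 1.1, 6.2]
opening: 0.0465
grasp_force: 61.0
```

```bash
python3 - <<'E'
from h import *
s=bot.sense(); print(s['t'],s['tool_pos'],s['opening'],s['grasp_force'],s['contact_force'])
save('wrist','w3.png',crop=(140,140,440,420),s=2)
E
```

```text
8.35 [ 0.50142883 -0.18048568  0.00708565] 0.046531517528930255 61.04298233985901 [-1.06983763  1.12355638  6.18700021]
```

View pics/w3.png

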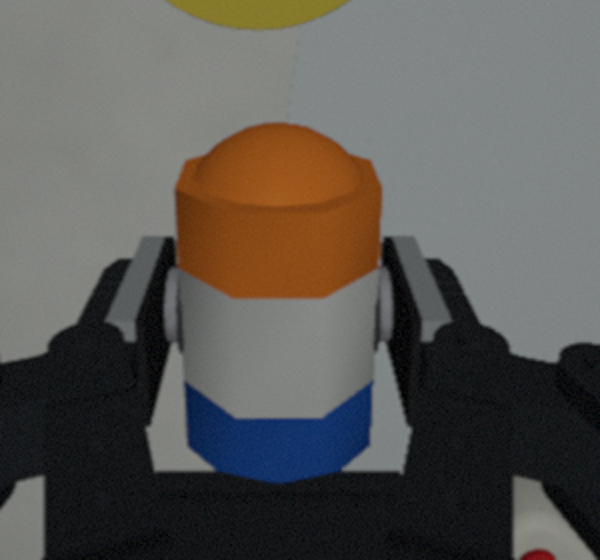

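Both buttons are in the pads. Lifting and letting it hang.

Request:
arm_command(linear=[[0,0,0.03],[0,0,0.08],[0,0,0.15],[0,0,0.22],[0,0,0.3],[0,0,0.35],[0,0,0.35],[0,0,0.35],[0,0,0.35],[0,0,0.35],[0,0,0.35],[0,0,0.35]], angular=[[0,0,0],[0,0,0],[0,0,0],[0,0,0],[0,0,0],[0,0,0],[0,0,0],[0,0,0],[0,0,0],[0,0,0],[0,0,0],[0,0,0]], claw=[1,1,1,1,1,1,1,1,1,1,1,1])

```text
t: 9.6
tool_pos: [0.5001, -0.1798, 0.1447]
tool_rot: [[0.97, 0.242, 0.0], [0.242, -0.97, -0.0], [0.0, 0.0, -1.0]]
contact_force: [-0.2, 0.2, -1.8]
opening: 0.0464
grasp_force: 61.9
```

Request:
arm_command(linear=[[0,0,0],[0,0,0],[0,0,0],[0,0,0],[0,0,0],[0,0,0],[0,0,0],[0,0,0],[0,0,0],[0,0,0],[0,0,0],[0,0,0]], angular=[[0,0,0],[0,0,0],[0,0,0],[0,0,0],[0,0,0],[0,0,0],[0,0,0],[0,0,0],[0,0,0],[0,0,0],[0,0,0],[0,0,0]], claw=[1,1,1,1,1,1,1,1,1,1,1,1])

```text
t: 10.8
tool_pos: [0.5005, -0.18, 0.1456]
tool_rot: [[0.97, 0.242, 0.002], [0.242, -0.97, -0.001], [0.001, 0.001, -1.0]]
contact_force: [0.8, 0.5, -1.6]
opening: 0.0464
grasp_force: 61.9
```

```bash
python3 - <<'E'
from h import *
w=imaging.snapshot('wrist'); sc=imaging.snapshot('scene')
p=proj(imaging.calibration('scene'),[.5,-.18,.15]).astype(int); print(p)
a=cv2.resize(w[140:420,140:440],None,fx=1.4,fy=1.4); b=cv2.resize(sc[p[1]-45:p[1]+45,p[0]-45:p[0]+45],(392,392),interpolation=cv2.INTER_CUBIC)
cv2.imwrite('pics/hangA.png',np.hstack([a,b])[:,:,::-1])
s=bot.sense(); print(s['t'],s['tool_pos'],s['opening'],s['grasp_force'],s['contact_force'])
E
```

```text
[310 221]
10.9 [ 0.50046662 -0.17998697  0.1455788 ] 0.04638172172020863 61.94324970245361 [ 0.13326964 -0.79652593 -1.84860362]
```

View pics/hangA.png

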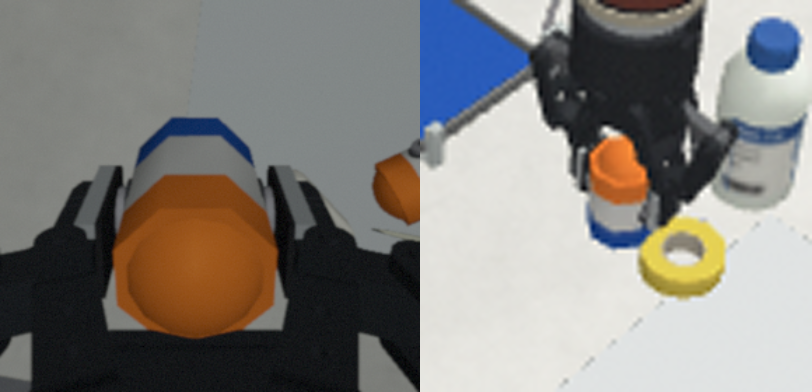

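Orange is up and blue is down, so float_a's heavy end is blue and it goes in the blue bay.

```bash
python3 - <<'E'
from h import *
cmd([.556,.090,.15],Rtool(7)); cmd([.556,.090,.034],Rtool(7))
E
```

```text
lin [0.1388, 0.675, 0.0111] ang [-0.0002, 0.0014, 0.9223]
lin [0.1388, 0.675, -0.2789] ang [-0.0002, 0.0014, 0.9223]
```

Request:
arm_command(linear=[[0.012,0.06,0.01],[0.024,0.12,0.01],[0.036,0.18,0.01],[0.049,0.24,0.01],[0.061,0.3,0.01],[0.074,0.36,0.01],[0.086,0.42,0.01],[0.098,0.48,0.01],[0.111,0.54,0.01],[0.123,0.6,0.01],[0.133,0.65,0.01],[0.139,0.675,0.01]], angular=[[0,0,0.08],[0,0,0.16],[0,0,0.24],[0,0,0.32],[0,0,0.4],[0,0,0.49],[0,0,0.58],[0,0,0.67],[0,0,0.76],[0,0,0.84],[0,0,0.9],[0,0,0.922]], claw=[1,1,1,1,1,1,1,1,1,1,1,1])

```text
t: 12.1
tool_pos: [0.5562, 0.0916, 0.1496]
tool_rot: [[-0.125, 0.992, 0.001], [0.992, 0.125, 0.002], [0.002, 0.002, -1.0]]
contact_force: [-0.1, -1.0, -1.1]
opening: 0.0465
grasp_force: 62.1
```

Request:
arm_command(linear=[[0,0,0],[0,0,0],[0,0,0],[0,0,-0.06],[0,0,-0.12],[0,0,-0.18],[0,0,-0.23],[0,0,-0.25],[0,0,-0.25],[0,0,-0.25],[0,0,-0.25],[0,0,-0.25]], angular=[[0,0,0],[0,0,0],[0,0,0],[0,0,0],[0,0,0],[0,0,0],[0,0,0],[0,0,0],[0,0,0],[0,0,0],[0,0,0],[0,0,0]], claw=[1,1,1,1,1,1,1,1,1,1,1,1])

```text
t: 13.3
tool_pos: [0.5571, 0.09, 0.0509]
tool_rot: [[-0.121, 0.993, 0.004], [0.993, 0.121, 0.002], [0.001, 0.004, -1.0]]
contact_force: [0.2, -0.1, -1.4]
opening: 0.0463
grasp_force: 62.1
```

```bash
python3 - <<'E'
from h import *
s=bot.sense(); print(s['t'],s['qvel'].round(1))
c=imaging.calibration('wrist')
im=imaging.snapshot('wrist'); cv2.imwrite('pics/raw_plA.png',im[:,:,::-1])
# float bay edges in wrist image
hsv=cv2.cvtColor(im,cv2.COLOR_RGB2HSV)
for n,lo,hi in(('orange',5,20),('blue',105,125)):
    m=cv2.inRange(hsv,(lo,130,40),(hi,255,255)); k,l,st,ce=cv2.connectedComponentsWithStats(m)
    for i in range(1,k):
        if st[i][4]>200: print(n,st[i],ce[i].round(0))
cmd([.556,.090,.034],Rtool(7))
E
```

```text
13.3 [ 0.1  0.1  0.3  0.   0.  -0.1]
orange [  162     0   259    60 15003] [290.  29.]
orange [  220   263   120   120 11388] [279. 323.]
blue [  169    73   244   218 42082] [292. 164.]
lin [-0.0022, -0.0001, -0.0418] ang [-0.0011, 0.0021, 0.0003]
```

```bash
python3 - <<'E'
from h import *
c=imaging.calibration('wrist')
im=cv2.imread('pics/raw_plA.png'); hsv=cv2.cvtColor(im,cv2.COLOR_BGR2HSV); m=cv2.inRange(hsv,(105,130,40),(125,255,255))
u=np.array([.9925,.122]);v=np.array([-.122,.9925]); C=np.array([.561,.117])
def loc(a,b): q=ray(c,a,b,.006)[:2]-C; return (q@u).round(4),(q@v).round(4)
for r in(90,130,170,210):
    x=np.where(m[r])[0]; print(r,x.min(),x.max(),loc(x.min(),r),loc(x.max(),r))
for q in(220,290,360):
    y=np.where(m[:,q])[0]; print(q,y.min(),loc(q,y.min()))
E
```

```text
90 171 410 (np.float64(-0.0635), np.float64(0.0569)) (np.float64(0.0602), np.float64(0.0569))
130 174 406 (np.float64(-0.0638), np.float64(0.0367)) (np.float64(0.0603), np.float64(0.0366))
170 178 402 (np.float64(-0.0635), np.float64(0.0151)) (np.float64(0.0605), np.float64(0.0149))
210 182 398 (np.float64(-0.0633), np.float64(-0.0081)) (np.float64(0.0607), np.float64(-0.0083))
220 73 (np.float64(-0.0377), np.float64(0.0651))
290 73 (np.float64(-0.002), np.float64(0.0651))
360 73 (np.float64(0.0337), np.float64(0.0651))
```

The bay estimate checks out to 3 mm. Lowering the last 17 mm, then releasing and rising.

Request:
arm_command(linear=[[0,0,-0.02],[0,0,-0.035],[0,0,-0.042],[0,0,-0.042],[0,0,-0.042],[0,0,-0.042],[0,0,-0.042],[0,0,-0.042],[0,0,-0.042],[0,0,-0.042]], angular=[[0,0,0],[0,0,0],[0,0,0],[0,0,0],[0,0,0],[0,0,0],[0,0,0],[0,0,0],[0,0,0],[0,0,0]], claw=[1,1,1,1,1,0,-0.3,-0.6,-0.8,-0.8])

```text
t: 14.35
tool_pos: [0.5562, 0.09, 0.0327]
tool_rot: [[-0.121, 0.993, 0.002], [0.993, 0.121, 0.002], [0.001, 0.002, -1.0]]
contact_force: [0.1, 0.1, 0.1]
opening: 0.0765
grasp_force: 0.0
```

Request:
arm_command(linear=[[0,0,0.05],[0,0,0.12],[0,0,0.22],[0,0,0.34],[0,0,0.44],[0,0,0.44]], angular=[[0,0,0],[0,0,0],[0,0,0],[0,0,0],[0,0,0],[0,0,0]], claw=[-0.8,-0.8,-0.8,-0.8,-0.8,-0.8])

```text
t: 14.95
tool_pos: [0.5603, 0.0902, 0.2165]
tool_rot: [[-0.121, 0.992, 0.014], [0.993, 0.121, 0.002], [0.0, 0.014, -1.0]]
contact_force: [1.3, -0.9, 0.5]
opening: 0.0767
grasp_force: 0.0
```

```bash
python3 - <<'E'
from h import *
s=bot.sense(); print(s['t'],s['tool_pos'])
c=imaging.calibration('wrist')
im=imaging.snapshot('wrist'); cv2.imwrite('pics/raw_afterA.png',im[:,:,::-1])
hsv=cv2.cvtColor(im,cv2.COLOR_RGB2HSV); m=cv2.inRange(hsv,(5,130,40),(20,255,255)); k,l,st,ce=cv2.connectedComponentsWithStats(m)
for i in range(1,k):
    if st[i][4]>200: print(st[i],ce[i].round(1),ray(c,*ce[i],.075))
print(proj(c,[.557,.09,.075]))
for y in(42,-138): cmd([.48,-.340,.2],Rtool(y))
E
```

```text
14.95 [0.56028373 0.09016224 0.21654268]
[  210     0   138    80 10722] [278.7  39.1] [0.54673637 0.21190822 0.075     ]
[ 249  170   46   48 1806] [271.3 194.2] [0.55509911 0.09110615 0.075     ]
[273.34211302 195.69606875]
lin [-0.1965, -1.0752, -0.0325] ang [-0.0029, 0.0054, 0.3892]
lin [-0.1965, -1.0752, -0.0325] ang [0.0071, 0.0038, -1.6108]
```

float_a stands in the blue bay. Next, float_b.

Request:
arm_command(linear=[[-0.19,-0.95,-0.03],[-0.19,-0.95,-0.03],[-0.19,-0.95,-0.03],[-0.19,-0.95,-0.03],[-0.19,-0.95,-0.03],[-0.19,-0.95,-0.03],[-0.19,-0.95,-0.03],[-0.19,-0.95,-0.03],[-0.19,-0.95,-0.03],[-0.19,-0.95,-0.03],[-0.19,-0.95,-0.03],[-0.19,-0.95,-0.03]], angular=[[0,0,0.389],[0,0,0.389],[0,0,0.389],[0,0,0.389],[0,0,0.389],[0,0,0.389],[0,0,0.389],[0,0,0.389],[0,0,0.389],[0,0,0.389],[0,0,0.389],[0,0,0.389]], claw=[-1,-1,-1,-1,-1,-1,-1,-1,-1,-1,-1,-1])

```text
t: 16.2
tool_pos: [0.4804, -0.2882, 0.1962]
tool_rot: [[-0.67, 0.742, -0.0], [0.742, 0.67, 0.003], [0.003, 0.002, -1.0]]
contact_force: [-0.7, -0.3, -0.9]
opening: 0.0856
grasp_force: 0.0
```

```bash
python3 - <<'E'
from h import *
s=bot.sense(); print(s['t'],s['tool_pos'],s['joint_pos'].round(1))
c=imaging.calibration('wrist'); im=imaging.snapshot('wrist'); cv2.imwrite('pics/raw_wB.png',im[:,:,::-1])
hsv=cv2.cvtColor(im,cv2.COLOR_RGB2HSV); q={}
for n,lo,hi in(('orange',5,20),('blue',105,125)):
    m=cv2.inRange(hsv,(lo,130,40),(hi,255,255)); k,l,st,ce=cv2.connectedComponentsWithStats(m)
    for i in range(1,k):
        if st[i][4]>150: print(n,st[i],ce[i].round(1),ray(c,*ce[i],.025).round(4))
print('exp',proj(c,[.48,-.34,.02]))
p=proj(c,[.48,-.34,.02]).astype(int)
x0,y0=max(p[0]-90,0),max(p[1]-70,0); cr=im[y0:y0+140,x0:x0+180]; print(x0,y0)
cv2.imwrite('pics/wBc.png',cv2.resize(cr,None,fx=4.4,fy=4.2,interpolation=cv2.INTER_CUBIC)[:,:,::-1])
E
```

```text
16.2 [ 0.48037136 -0.28823991  0.19621664] [-39.1   5.5  99.3   0.1  75.3 -81.2]
orange [ 222  185   42   32 1122] [242.8 201.5] [ 0.4638 -0.3207  0.025 ]
blue [225 240  39  21 582] [243.7 250.2] [ 0.4972 -0.3587  0.025 ]
exp [243.18022734 224.54308618]
153 154
```

```bash
python3 - <<'E'
from h import *
c=imaging.calibration('wrist')
im=cv2.imread('pics/raw_wB.png'); hsv=cv2.cvtColor(im,cv2.COLOR_BGR2HSV)
for q in(238,243,248): print(q,[(int(h),int(s)) for h,s,_ in hsv[208:246:2,q]])
a,b=ray(c,243,217,.04),ray(c,243.5,240,.04); print(a,b,np.linalg.norm(a-b),(a+b)/2)
cmd([.4805,-.340,.004],Rtool(41.5))
E
```

```text
238 [(13, 210), (13, 216), (13, 214), (13, 212), (12, 179), (24, 11), (60, 4), (50, 7), (60, 4), (45, 4), (53, 9), (45, 4), (50, 6), (60, 4), (50, 6), (60, 6), (50, 6), (90, 11), (110, 168)]
243 [(13, 214), (14, 223), (13, 212), (13, 210), (12, 166), (24, 11), (50, 6), (50, 6), (60, 4), (45, 4), (75, 4), (60, 4), (75, 4), (75, 4), (40, 6), (60, 2), (53, 8), (105, 13), (109, 167)]
248 [(13, 209), (13, 208), (13, 217), (13, 209), (12, 161), (17, 14), (75, 4), (45, 4), (75, 4), (60, 4), (60, 4), (60, 4), (53, 8), (68, 8), (80, 6), (60, 6), (60, 2), (100, 12), (111, 165)]
[ 0.47212688 -0.32785395  0.04      ] [ 0.48729876 -0.34500239  0.04      ] 0.0228966041154677 [ 0.47971282 -0.33642817  0.04      ]
lin [-0.0, -0.1293, -0.4812] ang [-0.0017, -0.0001, -0.0067]
```

Request:
arm_command(linear=[[0,-0.07,-0.05],[0,-0.128,-0.14],[0,-0.128,-0.24],[0,-0.128,-0.34],[0,-0.128,-0.42],[0,-0.128,-0.477],[0,-0.128,-0.477],[0,-0.128,-0.477],[0,-0.128,-0.477],[0,-0.128,-0.477],[0,-0.128,-0.477],[0,-0.128,-0.477]], angular=[[0,0,-0.007],[0,0,-0.007],[0,0,-0.007],[0,0,-0.007],[0,0,-0.007],[0,0,-0.007],[0,0,-0.007],[0,0,-0.007],[0,0,-0.007],[0,0,-0.007],[0,0,-0.007],[0,0,-0.007]], claw=[-1,-1,-1,-1,-1,-1,-1,-1,1,1,1,1])

```text
t: 17.45
tool_pos: [0.4812, -0.3421, 0.0081]
tool_rot: [[-0.661, 0.751, 0.003], [0.751, 0.661, 0.0], [-0.002, 0.002, -1.0]]
contact_force: [-0.6, 2.0, 5.7]
opening: 0.0462
grasp_force: 61.2
```

Request:
arm_command(linear=[[0,0,0.03],[0,0,0.08],[0,0,0.15],[0,0,0.22],[0,0,0.3],[0,0,0.35],[0,0,0.35],[0,0,0.35],[0,0,0.35],[0,0,0.35],[0,0,0.35],[0,0,0.35]], angular=[[0,0,0],[0,0,0],[0,0,0],[0,0,0],[0,0,0],[0,0,0],[0,0,0],[0,0,0],[0,0,0],[0,0,0],[0,0,0],[0,0,0]], claw=[1,1,1,1,1,1,1,1,1,1,1,1])

```text
t: 18.65
tool_pos: [0.4797, -0.3409, 0.1451]
tool_rot: [[-0.661, 0.751, -0.001], [0.751, 0.661, 0.003], [0.003, 0.001, -1.0]]
contact_force: [-0.2, -0.6, -0.7]
opening: 0.0465
grasp_force: 61.9
```

Request:
arm_command(linear=[[0,0,0],[0,0,0],[0,0,0],[0,0,0],[0,0,0],[0,0,0],[0,0,0],[0,0,0],[0,0,0],[0,0,0],[0,0,0],[0,0,0]], angular=[[0,0,0],[0,0,0],[0,0,0],[0,0,0],[0,0,0],[0,0,0],[0,0,0],[0,0,0],[0,0,0],[0,0,0],[0,0,0],[0,0,0]], claw=[1,1,1,1,1,1,1,1,1,1,1,1])

```text
t: 19.85
tool_pos: [0.4801, -0.3412, 0.146]
tool_rot: [[-0.661, 0.751, 0.0], [0.751, 0.661, 0.002], [0.001, 0.001, -1.0]]
contact_force: [-0.7, -0.5, -1.4]
opening: 0.0464
grasp_force: 61.9
```

```bash
cat > cols.py <<'E'
from h import *
def cols(n):
    c=imaging.calibration(n); im=imaging.snapshot(n); cv2.imwrite('pics/raw_%s_%d.png'%(n,bot.sense()['t']*100),im[:,:,::-1])
    hsv=cv2.cvtColor(im,cv2.COLOR_RGB2HSV)
    for k_,lo,hi in(('orange',5,20),('blue',105,125)):
        m=cv2.inRange(hsv,(lo,130,40),(hi,255,255)); k,l,st,ce=cv2.connectedComponentsWithStats(m)
        for i in range(1,k):
            if st[i][4]>(100 if n=='wrist' else 25): print(k_,st[i],ce[i].round(1))
    return c
E
python3 - <<'E'
from cols import *
c=cols('wrist'); s=bot.sense(); p=s['tool_pos']; print(s['t'],p,s['opening'])
for z in(.073,.013-.027): print(proj(c,p+[0,0,z]))
E
```

```text
orange [239 218  81  31 632] [279.1 227.5]
blue [  220   251   120   119 11456] [279. 311.]
blue [532 371  28  13 197] [546.7 377.2]
19.9 [ 0.48008593 -0.34120527  0.14600095] 0.046713664056189375
[278.76576323 413.17004404]
[278.55978095 262.85614324]
```

Blue is up and orange is down, so float_b goes in the orange bay.

Request:
arm_command(linear=[[0.005,0.06,0.06],[0.013,0.14,0.06],[0.021,0.22,0.06],[0.029,0.3,0.06],[0.036,0.38,0.06],[0.044,0.46,0.06],[0.051,0.54,0.06],[0.059,0.62,0.06],[0.066,0.7,0.06],[0.074,0.78,0.06],[0.082,0.86,0.06],[0.09,0.94,0.06]], angular=[[0,0,-0.03],[0,0,-0.06],[0,0,-0.1],[0,0,-0.14],[0,0,-0.18],[0,0,-0.22],[0,0,-0.26],[0,0,-0.3],[0,0,-0.34],[0,0,-0.37],[0,0,-0.383],[0,0,-0.383]], claw=[1,1,1,1,1,1,1,1,1,1,1,1])

```text
t: 21.1
tool_pos: [0.5161, 0.0361, 0.1702]
tool_rot: [[-0.119, 0.993, 0.002], [0.993, 0.119, 0.002], [0.001, 0.002, -1.0]]
contact_force: [0.4, 0.0, -1.1]
opening: 0.0465
grasp_force: 62.4
```

```bash
python3 - <<'E'
from h import *
cmd([.537,.261,.17],Rtool(7))
E
```

```text
lin [0.0522, 0.5623, -0.0006] ang [-0.001, 0.0012, 0.0018]
```

Request:
arm_command(linear=[[0.006,0.06,0],[0.012,0.13,0],[0.018,0.2,0],[0.025,0.27,0],[0.032,0.34,0],[0.038,0.41,0],[0.045,0.48,0],[0.05,0.54,0],[0.052,0.562,0],[0.052,0.562,0],[0.052,0.562,0],[0.052,0.562,0]], angular=[[0,0,0],[0,0,0],[0,0,0],[0,0,0],[0,0,0],[0,0,0],[0,0,0],[0,0,0],[0,0,0],[0,0,0],[0,0,0],[0,0,0]], claw=[1,1,1,1,1,1,1,1,1,1,1,1])

```text
t: 22.3
tool_pos: [0.5369, 0.2584, 0.1699]
tool_rot: [[-0.119, 0.993, 0.001], [0.993, 0.119, 0.001], [0.001, 0.001, -1.0]]
contact_force: [0.1, 0.1, -1.1]
opening: 0.0463
grasp_force: 62.4
```

Request:
arm_command(linear=[[0,0,0],[0,0,0],[0,0,-0.07],[0,0,-0.14],[0,0,-0.21],[0,0,-0.27],[0,0,-0.3],[0,0,-0.3],[0,0,-0.3],[0,0,-0.3],[0,0,-0.3],[0,0,-0.3]], angular=[[0,0,0],[0,0,0],[0,0,0],[0,0,0],[0,0,0],[0,0,0],[0,0,0],[0,0,0],[0,0,0],[0,0,0],[0,0,0],[0,0,0]], claw=[1,1,1,1,1,1,1,1,1,1,1,1])

```text
t: 23.5
tool_pos: [0.5376, 0.2599, 0.0511]
tool_rot: [[-0.12, 0.993, 0.003], [0.993, 0.12, 0.002], [0.002, 0.003, -1.0]]
contact_force: [-0.6, -0.4, -2.4]
opening: 0.0467
grasp_force: 62.4
```

```bash
python3 - <<'E'
from cols import *
s=bot.sense(); c=cols('wrist'); cmd([.537,.261,.034],Rtool(7),s); print(s['qvel'].round(1))
p=s['tool_pos']; im=cv2.imread('pics/raw_wrist_%d.png'%(bot.sense()['t']*100)); hsv=cv2.cvtColor(im,cv2.COLOR_BGR2HSV); m=cv2.inRange(hsv,(5,130,40),(20,255,255))
u=np.array([.9925,.122]);v=np.array([-.122,.9925]); C=np.array([.543,.252])
def loc(a,b): q=ray(c,a,b,.006)[:2]-C; return (q@u).round(4),(q@v).round(4)
for r in(60,130,200):
    x=np.where(m[r])[0]
    if len(x):print(r,loc(x.min(),r),loc(x.max(),r))
y=np.where(m[:,220])[0]; print(y.min(),loc(220,y.min()))
E
```

```text
orange [  173   148   229   156 23330] [289.8 202.6]
blue [  213   253   133   130 13325] [279.  320.5]
lin [-0.0015, 0.0029, -0.0428] ang [-0.0014, 0.002, 0.0013]
[-0.   0.2  0.3 -0.1 -0.   0.1]
200 (np.float64(-0.0628), np.float64(0.0326)) (np.float64(0.0621), np.float64(0.0322))
149 (np.float64(-0.0367), np.float64(0.0614))
```

The bay is centred to about 1 mm. Lowering, releasing and rising.

Request:
arm_command(linear=[[0,0,-0.02],[0,0,-0.035],[0,0,-0.042],[0,0,-0.042],[0,0,-0.042],[0,0,-0.042],[0,0,-0.042],[0,0,-0.042],[0,0,-0.042],[0,0,-0.042]], angular=[[0,0,0],[0,0,0],[0,0,0],[0,0,0],[0,0,0],[0,0,0],[0,0,0],[0,0,0],[0,0,0],[0,0,0]], claw=[1,1,1,1,1,0,-0.3,-0.6,-0.8,-0.8])

```text
t: 24.55
tool_pos: [0.5368, 0.2596, 0.0329]
tool_rot: [[-0.12, 0.993, 0.001], [0.993, 0.12, 0.002], [0.001, 0.001, -1.0]]
contact_force: [0.4, 0.3, 0.2]
opening: 0.077
grasp_force: 0.0
```

Request:
arm_command(linear=[[0,0,0.05],[0,0,0.12],[0,0,0.22],[0,0,0.34],[0,0,0.44],[0,0.1,0.5],[0,0.2,0.5],[0,0.3,0.5],[0,0.4,0.5],[0,0.4,0.5],[0,0.4,0.5],[0,0.4,0.5]], angular=[[0,0,0],[0,0,0],[0,0,0],[0,0,0],[0,0,0],[0,0,0],[0,0,0],[0,0,0],[0,0,0],[0,0,0],[0,0,0],[0,0,0]], claw=[-0.8,-0.8,-0.8,-0.8,-0.8,-0.8,-0.8,-0.8,-0.8,-0.8,-0.8,-0.8])

```text
t: 25.75
tool_pos: [0.5369, 0.4187, 0.2328]
tool_rot: [[-0.119, 0.993, 0.001], [0.993, 0.119, 0.001], [0.001, 0.001, -1.0]]
contact_force: [0.6, -0.1, 0.2]
opening: 0.0765
grasp_force: 0.0
```

Request:
arm_command(linear=[[0,0,0],[0,0,0],[0,0,0],[0,0,0],[0,0,0],[0,0,0],[0,0,0],[0,0,0],[0,0,0],[0,0,0],[0,0,0],[0,0,0]], angular=[[0,0,0],[0,0,0],[0,0,0],[0,0,0],[0,0,0],[0,0,0],[0,0,0],[0,0,0],[0,0,0],[0,0,0],[0,0,0],[0,0,0]], claw=[-0.8,-0.8,-0.8,-0.8,-0.8,-0.8,-0.8,-0.8,-0.8,-0.8,-0.8,-0.8])

```text
t: 26.95
tool_pos: [0.5369, 0.4196, 0.2332]
tool_rot: [[-0.12, 0.993, 0.001], [0.993, 0.12, 0.002], [0.001, 0.001, -1.0]]
contact_force: [0.2, -0.7, 1.4]
opening: 0.0769
grasp_force: 0.0
```

```bash
python3 - <<'E'
from h import *
t=imaging.snapshot('top'); s=imaging.snapshot('scene')
a=cv2.resize(t[130:260,130:260],(400,400),interpolation=cv2.INTER_CUBIC); b=cv2.resize(s[110:270,190:350],(400,400),interpolation=cv2.INTER_CUBIC)
cv2.imwrite('pics/final.png',np.hstack([a,b])[:,:,::-1])
E
```

```text
(no output)
```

View pics/final.png

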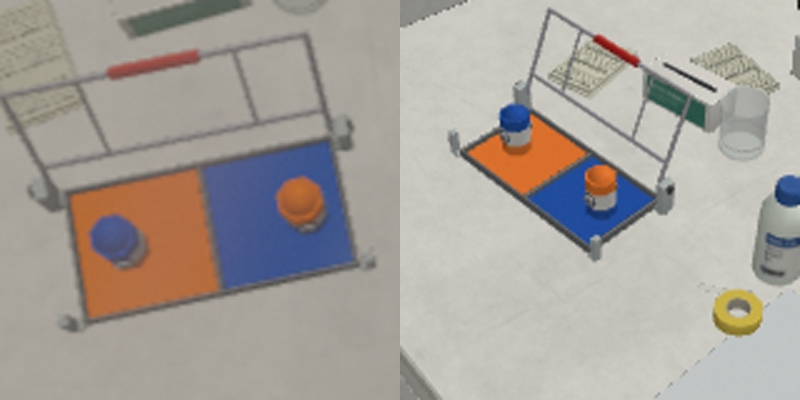

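Both floats stand upright in their matching bays (blue-topped in orange at (115,238), orange-topped in blue at (300,200)), and the keeper is open.

Request:
arm_command(linear=[[0,0,0],[0,0,0],[0,0,0],[0,0,0],[0,0,0],[0,0,0],[0,0,0],[0,0,0],[0,0,0],[0,0,0],[0,0,0],[0,0,0]], angular=[[0,0,0],[0,0,0],[0,0,0],[0,0,0],[0,0,0],[0,0,0],[0,0,0],[0,0,0],[0,0,0],[0,0,0],[0,0,0],[0,0,0]], claw=[-0.8,-0.8,-0.8,-0.8,-0.8,-0.8,-0.8,-0.8,-0.8,-0.8,-0.8,-0.8])

```text
t: 28.25
tool_pos: [0.5369, 0.4196, 0.2332]
tool_rot: [[-0.12, 0.993, 0.001], [0.993, 0.12, 0.002], [0.001, 0.002, -1.0]]
contact_force: [-0.1, 1.2, -0.7]
opening: 0.0772
grasp_force: 0.0
```

```bash
python3 -c "
from cell import bot
print(bot.hand_in())"
```

```text
the job is handed in; nothing more can be done
None
```

I handed the job in at about 28 s with the keeper open, float_a standing blue end down in the blue bay and float_b orange end down in the orange bay; the hand-in returned no verdict, and I saw no sign that the tape, timer or bottle had moved.

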